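# Open the left-hand-threaded centrifuge rotor

## Robot

A 6-joint arm with a two-finger parallel gripper is mounted at the origin on the work surface. World frame = base frame: x ahead of the robot, y to its left, z up, the work surface at z = 0. Lengths are in m, angles in rad, forces in N, time in s.
With the tool pointing down it reaches from about 0.375 to 0.9 m from the base axis. Payload 3.1 kg.
Tool frame: the origin (TCP) lies between the finger pads; the fingertips stand robot.tip_extent ahead of it and the grasp point (between the pads) lies 3 mm ahead of it (robot.tip_extent is the distance from the TCP to the fingertips, in m); z points along the fingers, x is the direction in which the jaws open and shut, and the axes are right-handed (so a half turn about z gives the same grasp; the last joint's range is limited). The gripper opens to 87 mm and grips with 3 to 60 N. Pads are 19 mm wide; open, the fingers measure 117 mm over their backs; the gripper's body (75 mm by 190 mm) begins 51 mm behind the grasp point.
Start: joints at [-0.178, 0.527, 1.433, -0, 1.181, -0.178], TCP at [0.625, 0, 0.245] pointing down, gripper open.
Joint ranges: [-3.08, 3.08], [-0.75, 2.2], [0.22, 2.44], [-1.43, 4.57], [0, 2.65], [-2.85, 2.85]. Speed limits (rad/s): [2.79, 2.79, 3.14, 3.14, 3.14, 3.14].

## Interface

Orientations are given as a unit quaternion [x, y, z, w].
In Python, from rig import robot, cams gives the robot as it stands.
- The arm moves only by the tool carry_out, never from a script. Its argument "steps" is a list of rows, each a list of 3 entries, a list of its own where there are three numbers: the shift along the world's x, y, z in cm, then the turn about the world's z in degrees, then the closure, from 0 (fully open) to 1 (shut). In form: [[[dx, dy, dz], spin, fingers], ...]. A call has 1 to 10 rows; each row shifts and turns the pose as measured when the row begins; what a row does not reach is not made up. A row lasts 1/10 s, in which the tool goes at most 50 mm and 8.59 degrees, less where a joint would pass 70% of its speed; a pose out of reach is approached as far as the arm can. A call with a gripper value outside its range is refused whole. The fingers move at their own pace and stop on an object; "squeeze" is the grip in N (left out, the last holds). Time passes only in rows, so rows that do not move let the fingers close. It gives the time, the measured TCP pose, the force and the opening at its end, in the units of the state.
- robot.get_obs(): the state, without advancing time (a new reading comes with each control period).
- cams.camera(name): name is "scene" or "side" or "wrist"; returns a dict with "pixels" (400x640x3 uint8, red, green, blue), "fx", "fy", "cx", "cy" (pixels), "eye" and "rotation" of the camera in the world. Camera axes: x right, y up, looking along -z (the intrinsics and any distortion apply to the point x, -y, -z); pixel columns grow to the right and rows downward; lengths in m; the calibration is good to about 2 mm. The wrist camera is an equidistant fisheye: a pixel r from the principal point sees the ray r / f radians off the axis. A picture is of the moment at which its call begins. There is no depth.
- robot.hand_in(): hands the job in, once; it reports no verdict.
The state is a dict: "time": time; "q": joint angles; "joint_velocities": joint speeds; "joint_torque": joint torques, N m; "position": TCP position; "tool_rot": TCP orientation; "ft_force": force on the tool from outside, world axes, zero at the start; "moment": the same for the moment, N m; "grip_width": finger opening in m.
Only numpy, scipy, OpenCV 4.12 (cv2) and the standard library are available. Lean on these libraries where they do the work, as an engineer would, in place of code of your own. Each camera call takes 0.05 s, during which the arm holds its last target. There are 200 camera calls.

## Task

Open the centrifuge rotor so that the tubes can be taken out: its lid has a left-hand thread, as the ring groove and the arrow engraved on the blue knob show, so unscrew it clockwise, regripping the knob as needed, until the thread lets go, about where the line engraved on the lid meets the double red line on the rotor's rim. Do not wrench at it while the thread still holds. Then lift the lid off, set it down flat and knob up in the white tray without dropping it, and leave the bottle, the jar and the beaker alone.

Things in the scene. Friction and masses are not known exactly. Their poses are not given: they have to be found in the camera images.
- lid: aluminium rotor lid, one rigid piece with its blue knob, 160 g; screwed shut at the start. Origin: centre of the flat underside; z up. Plate 110 mm across, 5 mm thick. x points along the line engraved on the plate. Left-hand thread: seen from above it unscrews clockwise (yaw falls), rising 15 mm per turn, with 0.8 mm of play; it stays where it is left. Anticlockwise it jams
- knob_top (a point): centre of the top of the lid's round fluted blue knob, 40 mm above the lid's underside. Knob 40 mm across, standing 35 mm above the plate: grip it across, from above, at any yaw, fingertips a few mm over the plate. Turning it takes under 0.2 N m. The ring groove and the clockwise arrow engraved on it mean: left-hand thread
- rotor: aluminium rotor, 120 mm across, with twelve closed tubes, in the round chamber (150 mm wide) of the centrifuge, held still by the spindle brake. Origin: on its axis, at the seat where the lid's underside lies, 120 mm above the bench and 5 mm below the deck of the centrifuge; z up; x points to the shut mark
- spindle_tip (a point): tip of the threaded rotor spindle, 20.5 mm above the seat, hidden in the knob; 16 mm thick, 25 mm over its three-start thread. Until the thread lets go, it blocks any upward pull. Once it has, the lid (risen about 9 mm) lifts straight off with no more than its weight; its underside must come 22 mm above the seat to clear the tip
- shut_mark (a point): single black line engraved on the rotor's rim, which shows 5 mm wide round the lid: the lid's line stands here (within 0.12 rad) when it is screwed shut
- open_mark (a point): double red line engraved on the rotor's rim, 4.05 rad clockwise of the single one: about here (0.25 rad either way) the thread lets go. The lid then lifts off anywhere in the next 1.6 rad of clockwise turn; turned further it clicks down 4 mm and rides loose on the thread's end, free again a third of a turn on
- centrifuge: white laboratory centrifuge, fixed, 250 mm (x) by 210 mm (y), deck 125 mm above the bench. Origin: centre of its underside; x points from its front panel to its back. The rotor axis is at x = -25 mm, y = 0. At the back edge its cover stands open, 200 mm wide, leaning slightly outwards, up to 320 mm above the bench, about 130 mm from the rotor axis at deck height
- tray: white open tray, fixed, 250 mm (x) by 190 mm (y) outside, 22 mm high, walls and floor 4 mm thick. Origin: centre of its underside, so the inner floor is at z = 4 mm
- bottle: amber bottle with a white cap, standing loose, 62 mm across, 145 mm high; origin: centre of its underside. Leave alone
- jar: white ointment jar, standing loose, 68 mm across, 70 mm high; origin: centre of its underside. Leave alone
- beaker: clear beaker, standing loose, 66 mm across, 85 mm high; origin: centre of its underside. Leave alone
Not all that is in view belongs to the job. Leave any orange, turquoise or yellow look-alike of the lid alone.

How it is judged:
By the outcome, as a careful person would: the job done as asked, in the order asked, and still so for the second after the job is handed in, with the robot touching nothing.
It also fails if it takes over 67 s, if anything falls off the work surface, if the arm or the gripper's body presses on something with over 40 N, if the wrist force passes 120 N, or if a joint passes its speed limit or range.

## Working session

There is one attempt and no reset: what is moved stays moved. The work goes in short steps, Python scripts to look and compute and a tool call to move; the robot and the scene stay as the last step left them, time stands still between calls to the robot, and variables do not carry over. Pictures are saved under pics/ and viewed, about 8 in all and at most 12, crops included, and the job is handed in when it is done.

Besides the shell and the picture viewer there is one more tool, called after "Emit:" by a JSON object that holds its "fn" and its "kwargs", one argument or row to a line. carry_out: Moves the arm, as the interface text tells. Its arguments: {"type":"object","properties":{"steps":{"type":"array"},"squeeze":{"type":"number"}},"required":["steps"]}

```bash
mkdir -p pics
cat > h.py <<'E'
import numpy as np, cv2
from rig import robot, cams
def snap(n,f):
    c=cams.camera(n); cv2.imwrite('pics/'+f,cv2.cvtColor(c['pixels'],cv2.COLOR_RGB2BGR))
    np.savez('pics/'+f+'.npz',**{k:np.array(c[k]) for k in c}); return c
def ray(c,u,v,fish=False):
    x=(u-float(c['cx']))/float(c['fx']); y=(v-float(c['cy']))/float(c['fy'])
    if fish:
        r=np.hypot(x,y); s=np.sin(r)/r if r>1e-9 else 1; d=np.array([x*s,-y*s,-np.cos(r)])
    else: d=np.array([x,-y,-1.])
    return np.array(c['eye']),np.array(c['rotation'])@d
def onz(c,u,v,z,fish=False):
    e,d=ray(c,u,v,fish); return e+d*(z-e[2])/d[2]
def proj(c,p,fish=False):
    q=np.array(c['rotation']).T@(np.array(p)-np.array(c['eye'])); x,y,z=q[0],-q[1],-q[2]
    if fish:
        r=np.hypot(x,y); t=np.arctan2(r,z)/max(r,1e-9); x,y=x*t,y*t
    else: x,y=x/z,y/z
    return np.array([float(c['cx'])+float(c['fx'])*x, float(c['cy'])+float(c['fy'])*y])
E
python3 - <<'E'
from h import *
a=snap('scene','s0.png');b=snap('side','d0.png');w=snap('wrist','w0.png')
for c in(a,b,w):print(c['fx'],c['cx'],c['cy'],c['eye'],np.round(c['rotation'],3).tolist())
A=[c['pixels'] for c in(a,b,w)]
im=np.vstack([np.hstack([A[0],A[1]]),np.hstack([A[2],A[2]*0])])
cv2.imwrite('pics/all0.png',cv2.resize(im[:,:,::-1],(800,500),interpolation=cv2.INTER_AREA))
print(robot.get_obs(),robot.tip_extent)
E
```

```text
408.62766564932696 315.59910051007034 195.98795245091492 [1.22021023 0.37390282 0.89749539] [0.203, 0.306, 0.779, 0.508]
433.58489987006845 319.7455911197347 192.2066400540626 [-0.07551694  0.79835176  0.76504228] [-0.161, 0.437, 0.831, -0.305]
309.70691628693146 320.4573995016491 201.11117245672963 [0.62418823 0.07175202 0.38503515] [-0.133, 0.001, 0.0, 0.991]
{'time': 0.15, 'q': array([-1.78506167e-01,  5.28239628e-01,  1.43359722e+00, -3.30587725e-05,
        1.18141979e+00, -1.78526475e-01]), 'joint_velocities': array([ 6.10875904e-04, -1.99900796e-03, -2.25753477e-03,  3.85565422e-05,
        7.14110421e-04, -8.71339707e-04]), 'joint_torque': array([ 9.14956272e-04, -4.40429199e+01, -1.76841742e+01,  6.33679633e-02,
        5.52540855e-02, -1.06930895e-04]), 'position': array([6.24473534e-01, 1.11788420e-04, 2.43807823e-01]), 'tool_rot': array([ 9.99999654e-01,  1.64415299e-05, -8.21486809e-04, -1.32692999e-04]), 'ft_force': array([-0.11012703,  0.00539291, -0.60183729]), 'moment': array([ 0.03080876, -0.05199615,  0.00965767]), 'grip_width': 0.08697409532549973} 0.022
```

View pics/s0.png

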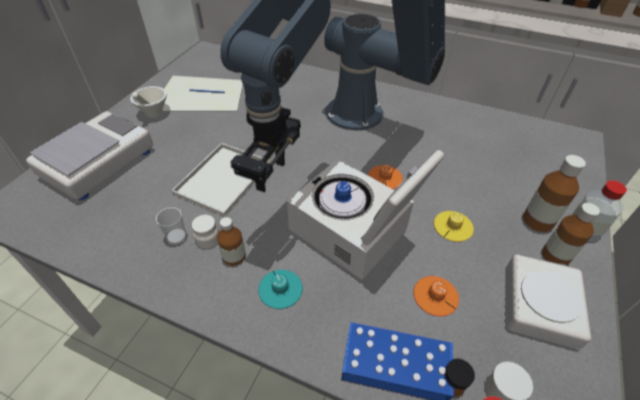

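View pics/w0.png

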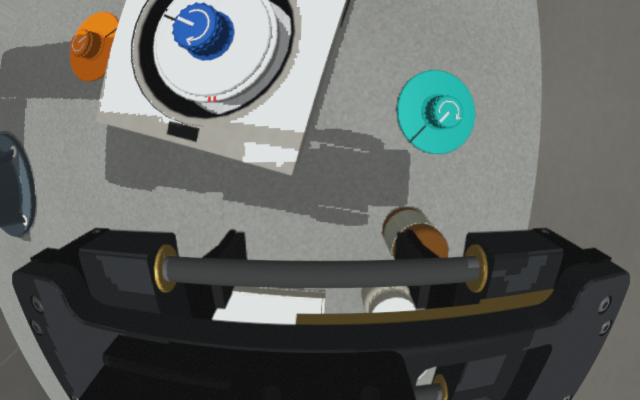

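The blue-knobbed lid sits in the centrifuge (scene (343,190), wrist (203,30)). The look-alikes are orange (385,177) and (437,292), turquoise (280,287) and yellow (454,225) in the scene view. Only the blue one matches the description. The camera rotation is a quaternion, so I'll fix the helper, then confirm with crops.

```bash
sed -i '1i from scipy.spatial.transform import Rotation as Rn' h.py; sed -i "s/np.array(c\['rotation'\])@d/Rn.from_quat(c['rotation']).as_matrix()@d/; s/np.array(c\['rotation'\]).T@/Rn.from_quat(c['rotation']).as_matrix().T@/" h.py
python3 - <<'E'
from h import *
A=[cv2.imread('pics/%s0.png'%k) for k in 'sdw']
f=lambda i,x,y,w,h,s:cv2.resize(A[i][y:y+h,x:x+w],None,fx=s,fy=s,interpolation=cv2.INTER_CUBIC)
s=f(0,160,130,260,150,1.5385); 
im=np.zeros((600,800,3),np.uint8)
im[:300,:400]=cv2.resize(A[0][130:280,160:360],(400,300),interpolation=cv2.INTER_CUBIC) # scale2
im[:300,400:]=cv2.resize(A[2][0:150,120:320],(400,300),interpolation=cv2.INTER_CUBIC)
im[300:,:480]=cv2.resize(A[1],(480,300),interpolation=cv2.INTER_AREA)
im[300:,480:]=cv2.resize(A[0][160:220,310:374],(320,300),interpolation=cv2.INTER_CUBIC) #x5
cv2.imwrite('pics/c1.png',im)
s=np.load('pics/s0.png.npz');w=np.load('pics/w0.png.npz')
# triangulate knob top
def tri(L):
    M=np.zeros((3,3));b=np.zeros(3)
    for e,d in L:
        d=d/np.linalg.norm(d);P=np.eye(3)-np.outer(d,d);M+=P;b+=P@e
    return np.linalg.solve(M,b)
print(tri([ray(s,343,184),ray(w,196,26,True)]))
print(onz(s,343,184,.16),onz(w,196,26,.16,True))
print('tray',[onz(s,*p,.022).round(3).tolist() for p in[(174,186),(221,145),(0,0)]])
for n,p in dict(jar=(204,224),bottle=(227,228),beaker=(170,215)).items():print(n,onz(s,*p,dict(jar=.07,bottle=.145,beaker=.085)[n]).round(3))
E
```

```text
[0.52889385 0.14860264 0.16619191]
[0.51988395 0.14782189 0.16      ] [0.52870447 0.14874903 0.16      ]
tray [[0.602, -0.354, 0.022], [0.383, -0.33, 0.022], [-0.154, -2.038, 0.022]]
jar [ 0.718 -0.158  0.07 ]
bottle [ 0.752 -0.054  0.145]
beaker [ 0.738 -0.246  0.085]
```

View pics/c1.png

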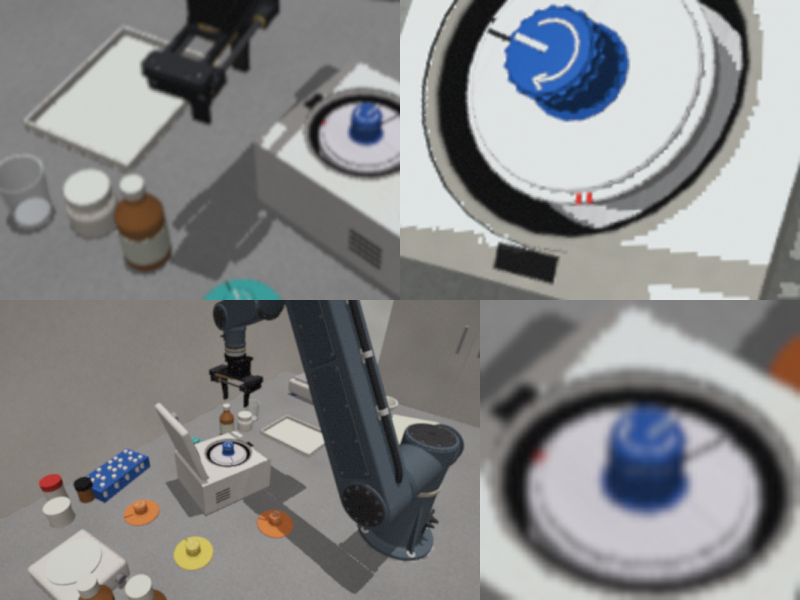

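Emit:
{"fn": "carry_out", "kwargs": {
  "steps": [
    [[-3.3,2,0.7],0,0],
    [[-3.3,2,0.7],0,0],
    [[-3.3,2,0.6],0,0],
    [[0,0,0],0,0],
    [[0,0,0],0,0]
  ]
}}

```text
time: 0.65
position: [0.5213, 0.0611, 0.2618]
tool_rot: [1.0, -0.001, -0.003, -0.0]
ft_force: [0.7, -0.3, 0.0]
grip_width: 0.087
```

Run:
```python
from h import *
w=snap('wrist','w1.png'); o=robot.get_obs(); print(o['position'],w['eye'],w['rotation'])
im=cv2.imread('pics/w1.png'); print(proj(w,(.527,.1487,.16),True),proj(w,(.527,.1487,.125),True))
cv2.imwrite('pics/w1c.png',cv2.resize(im[0:250,150:450],(720,600),interpolation=cv2.INTER_CUBIC))
```

```text
[0.5209578  0.06114077 0.26157494] [0.5217382  0.13263935 0.40315811] [-1.32616701e-01  3.04577713e-03 -4.12923232e-04  9.91162632e-01]
[329.10037197  98.30773866] [328.24476681 100.86844827]
```

View pics/w1c.png

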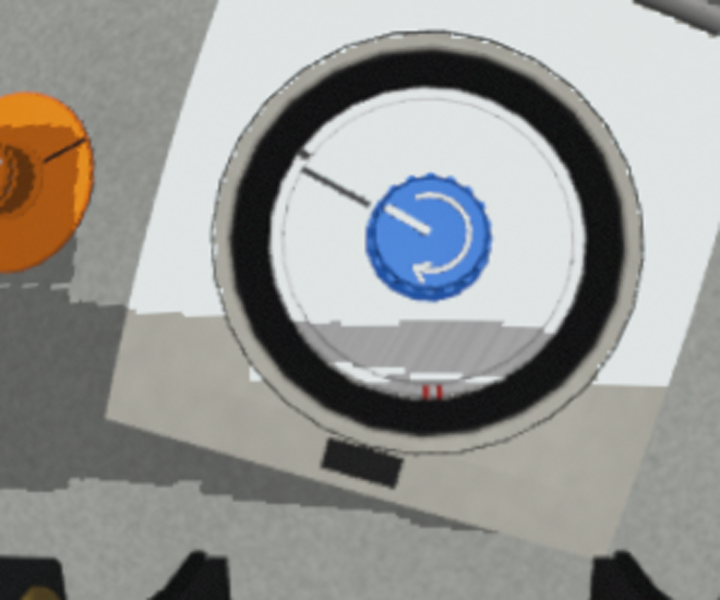

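The wrist crop shows the blue knob's centre at crop (429,233) and the lid's line at 151° next to the black shut mark (303,155). The double red line is at (432,391), about -89°. The axis is at about (0.527, 0.149). I'll pre-wind to about +138° so that one grip covers the whole clockwise turn.

Emit:
{"fn": "carry_out", "kwargs": {
  "steps": [
    [[0.2,3,0],8.5,0],
    [[0.2,3,0],8.5,0],
    [[0.2,2.8,0],8.5,0],
    [[0,0,0],8.5,0],
    [[0,0,0],8.5,0],
    [[0,0,0],8.5,0],
    [[0,0,0],8.5,0],
    [[0,0,0],8.5,0],
    [[0,0,0],8.5,0],
    [[0,0,0],8.5,0]
  ]
}}

```text
time: 1.7
position: [0.5406, 0.1475, 0.258]
tool_rot: [0.732, 0.681, -0.0, 0.002]
ft_force: [0.2, 0.1, -0.2]
grip_width: 0.0873
```

Emit:
{"fn": "carry_out", "kwargs": {
  "steps": [
    [[0,0,0],8.5,0],
    [[0,0,0],8.5,0],
    [[0,0,0],8.5,0],
    [[0,0,0],8.5,0],
    [[0,0,0],8.5,0],
    [[0,0,0],8.5,0],
    [[0,0,0],0,0]
  ]
}}

```text
time: 2.4
position: [0.5501, 0.1432, 0.2546]
tool_rot: [0.363, 0.932, 0.001, 0.003]
ft_force: [-0.3, -0.4, 0.1]
grip_width: 0.0873
```

```bash
cat > st.py <<'E'
from h import *
def st():
    o=robot.get_obs(); R=Rn.from_quat(o['tool_rot']).as_matrix()
    print('t',o['time'],'pos',o['position'].round(4),'yaw',np.degrees(np.arctan2(R[1,0],R[0,0])).round(1),'tilt',np.degrees(np.arccos(-R[2,2])).round(2),'q',o['q'].round(2),'F',o['ft_force'].round(1),'M',o['moment'].round(2),'w',o['grip_width'].round(4))
if __name__=='__main__': st()
E
python3 st.py
python3 - <<'E'
from h import *
s=np.load('pics/s0.png.npz')
for p in[(222.5,142.5),(174,191.5),(224,213)]:print(onz(s,*p,.022).round(3))
E
```

```text
[ 0.37  -0.332  0.022]
[ 0.621 -0.34   0.022]
[ 0.633 -0.16   0.022]Traceback (most recent call last):
  File "st.py", line 5, in <module>
    if __name__=='__main__': st()
                             ~~^^
  File "st.py", line 4, in st
    print('t',o['time'],'pos',o['position'].round(4),'yaw',np.degrees(np.arctan2(R[1,0],R[0,0])).round(1),'tilt',np.degrees(np.arccos(-R[2,2])).round(2),'q',o['q'].round(2),'F',o['ft_force'].round(1),'M',o['moment'].round(2),'w',o['grip_width'].round(4))
                                                                                                                                                                                                                                     ^^^^^^^^^^^^^^^^^^^^^
AttributeError: 'float' object has no attribute 'round'
```

```bash
sed -i "s/o\['grip_width'\].round(4)/round(o['grip_width'],4)/" st.py; python3 st.py
```

```text
t 2.4 pos [0.5501 0.1432 0.2546] yaw 137.4 tilt 0.34 q [ 0.06  0.44  1.57 -0.    1.13 -2.34] F [-0.3 -0.4  0.1] M [ 0.14  0.05 -0.02] w 0.0873
```

Emit:
{"fn": "carry_out", "kwargs": {
  "steps": [
    [[-2.3,0.6,0],0,0],
    [[0,0,0],0,0],
    [[0,0,0],0,0]
  ]
}}

```text
time: 2.7
position: [0.5301, 0.1479, 0.2537]
tool_rot: [0.368, 0.93, 0.001, 0.004]
ft_force: [0.5, -0.6, 0.9]
grip_width: 0.0872
```

Emit:
{"fn": "carry_out", "kwargs": {
  "steps": [
    [[-0.3,0.1,-3],0,0],
    [[0,0,-2.5],0,0],
    [[0,0,0],0,0]
  ]
}}

```text
time: 3.0
position: [0.532, 0.1482, 0.1988]
tool_rot: [0.371, 0.929, 0.003, 0.007]
ft_force: [-0.9, 0.0, -0.2]
grip_width: 0.0873
```

```bash
python3 st.py
```

```text
t 3.0 pos [0.532  0.1482 0.1988] yaw 136.5 tilt 0.9 q [ 0.07  0.48  1.67 -0.    0.97 -2.31] F [-0.9  0.  -0.2] M [0.18 0.04 0.06] w 0.0873
```

Emit:
{"fn": "carry_out", "kwargs": {
  "steps": [
    [[-0.3,0.05,-1],0,0],
    [[-0.2,0.05,-1],0,0],
    [[-0.05,0,-1],0,0]
  ]
}}

```text
time: 3.3
position: [0.5301, 0.149, 0.1697]
tool_rot: [0.372, 0.928, 0.004, 0.011]
ft_force: [-0.1, 0.3, -1.0]
grip_width: 0.087
```

```bash
python3 st.py
```

```text
t 3.3 pos [0.5301 0.149  0.1697] yaw 136.3 tilt 1.31 q [ 0.07  0.52  1.71 -0.    0.89 -2.31] F [-0.1  0.3 -1. ] M [ 0.11  0.05 -0.03] w 0.087
```

Emit:
{"fn": "carry_out", "kwargs": {
  "steps": [
    [[-0.3,0,-0.8],0,0],
    [[-0.1,0,-0.7],0,0],
    [[0,0,0],0,0]
  ]
}}

```text
time: 3.6
position: [0.5253, 0.149, 0.1527]
tool_rot: [0.372, 0.928, 0.004, 0.01]
ft_force: [-0.2, -0.4, -0.5]
grip_width: 0.0869
```

```bash
python3 st.py
```

```text
t 3.6 pos [0.5253 0.149  0.1527] yaw 136.3 tilt 1.23 q [ 0.07  0.54  1.73 -0.    0.84 -2.31] F [-0.2 -0.4 -0.5] M [ 0.18  0.03 -0.  ] w 0.0869
```

Emit:
{"fn": "carry_out", "kwargs": {
  "steps": [
    [[0.15,0,0],0,0.3],
    [[0,0,0.03],0,0.6],
    [[0,0,0.03],0,1],
    [[0,0,0.03],0,1],
    [[0,0,0.03],0,1],
    [[0,0,0.03],0,1]
  ],
  "squeeze": 25
}}

```text
time: 4.2
position: [0.5282, 0.1492, 0.1556]
tool_rot: [0.372, 0.928, 0.005, 0.012]
ft_force: [-0.7, -0.3, 0.4]
grip_width: 0.0469
```

```bash
python3 st.py
```

```text
t 4.2 pos [0.5282 0.1492 0.1556] yaw 136.3 tilt 1.43 q [ 0.07  0.54  1.73 -0.    0.85 -2.31] F [-0.7 -0.3  0.4] M [ 0.18  0.03 -0.05] w 0.0469
```

Emit:
{"fn": "carry_out", "kwargs": {
  "steps": [
    [[-0.1,0,-0.25],0,1],
    [[0,0,0],0,1],
    [[0,0,0],0,1],
    [[0,0,0],0,1]
  ]
}}

```text
time: 4.6
position: [0.5275, 0.1494, 0.1539]
tool_rot: [0.372, 0.928, 0.005, 0.012]
ft_force: [-0.3, -0.4, 2.0]
grip_width: 0.0391
```

```bash
python3 st.py
```

```text
t 4.6 pos [0.5275 0.1494 0.1539] yaw 136.3 tilt 1.53 q [ 0.07  0.54  1.73 -0.    0.84 -2.31] F [-0.3 -0.4  2. ] M [0.21 0.06 0.01] w 0.0391
```

Emit:
{"fn": "carry_out", "kwargs": {
  "steps": [
    [[0,0,0.02],-6,1],
    [[0,0,0.025],-6,1],
    [[0,0,0.025],-6,1],
    [[0,0,0.025],-6,1]
  ]
}}

```text
time: 5.0
position: [0.5269, 0.1497, 0.1541]
tool_rot: [0.563, 0.826, 0.002, 0.012]
ft_force: [0.3, 1.3, 2.4]
grip_width: 0.0388
```

```bash
python3 st.py
```

```text
t 5.0 pos [0.5269 0.1497 0.1541] yaw 111.4 tilt 1.43 q [ 0.08  0.54  1.73 -0.02  0.85 -1.86] F [0.3 1.3 2.4] M [0.43 0.05 0.1 ] w 0.0388
```

Emit:
{"fn": "carry_out", "kwargs": {
  "steps": [
    [[0,0,0.04],-7,1],
    [[0,0,0.04],-7,1],
    [[0,0,0.04],-7,1],
    [[0,0,0.04],-7,1],
    [[0,0,0.04],-7,1],
    [[0,0,0.04],-7,1]
  ]
}}

```text
time: 5.6
position: [0.5269, 0.1505, 0.1559]
tool_rot: [0.831, 0.557, -0.002, 0.012]
ft_force: [0.6, 1.4, 0.2]
grip_width: 0.039
```

```bash
python3 st.py; python3 -c "
from h import *
snap('side','d2.png')"
```

```text
t 5.6 pos [0.5269 0.1505 0.1559] yaw 67.7 tilt 1.4 q [ 0.09  0.55  1.71 -0.03  0.87 -1.08] F [0.6 1.4 0.2] M [ 0.18 -0.11  0.04] w 0.039
```

Emit:
{"fn": "carry_out", "kwargs": {
  "steps": [
    [[0,-0.03,0.04],-7,1],
    [[0,-0.03,0.04],-7,1],
    [[0,-0.03,0.04],-7,1],
    [[0,-0.03,0.04],-7,1],
    [[0,-0.02,0.04],-7,1],
    [[0,-0.02,0.04],-7,1],
    [[0,-0.02,0.04],-7,1],
    [[0,-0.02,0.04],-7,1]
  ]
}}

```text
time: 6.45
position: [0.5274, 0.1504, 0.1583]
tool_rot: [0.996, 0.089, -0.006, 0.008]
ft_force: [-0.7, 0.8, -0.2]
grip_width: 0.0391
```

```bash
python3 st.py
```

```text
t 6.45 pos [0.5274 0.1504 0.1583] yaw 10.3 tilt 1.19 q [ 0.08  0.55  1.7  -0.02  0.91 -0.08] F [-0.7  0.8 -0.2] M [ 0.13 -0.03  0.02] w 0.0391
```

Emit:
{"fn": "carry_out", "kwargs": {
  "steps": [
    [[0,-0.03,0.03],-7,1],
    [[0,-0.03,0.03],-7,1],
    [[0,-0.03,0.03],-7,1],
    [[0,-0.03,0.03],-7,1],
    [[0,-0.03,0.03],-7,1],
    [[0,-0.03,0.03],-7,1],
    [[0,-0.03,0.03],-7,1],
    [[0,-0.03,0.03],-7,1]
  ]
}}

```text
time: 7.25
position: [0.5277, 0.1498, 0.1607]
tool_rot: [0.917, -0.399, -0.009, 0.003]
ft_force: [-0.0, 1.0, 1.0]
grip_width: 0.0393
```

```bash
python3 st.py
python3 - <<'E'
from h import *
c=snap('scene','s3.png');d=snap('side','d3.png');f=lambda c,x,y:cv2.resize(c['pixels'][y:y+80,x:x+100,::-1],(400,320),interpolation=cv2.INTER_CUBIC)
p=proj(c,(.527,.149,.14)).astype(int);q=proj(d,(.527,.149,.14)).astype(int)
cv2.imwrite('pics/c3.png',np.hstack([f(c,p[0]-50,p[1]-40),f(d,q[0]-50,q[1]-40)]))
E
```

```text
t 7.25 pos [0.5277 0.1498 0.1607] yaw -47.0 tilt 1.04 q [0.07 0.55 1.69 0.   0.92 0.89] F [-0.  1.  1.] M [0.1  0.09 0.03] w 0.0393
```

View pics/c3.png

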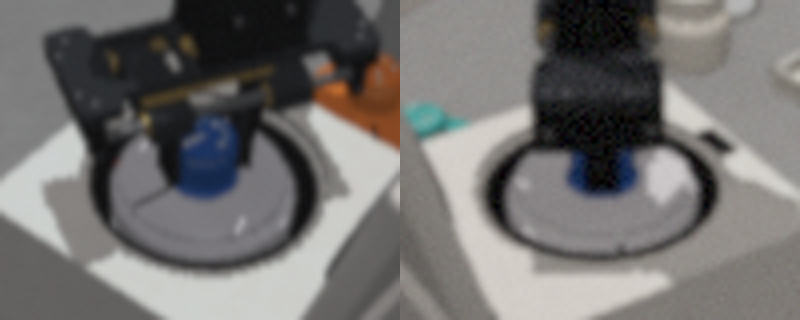

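The lid's line (left crop, 135–170, 210–190) follows the gripper as expected, at about -32°, and the lid has visibly risen. I'll keep turning.

Emit:
{"fn": "carry_out", "kwargs": {
  "steps": [
    [[0,0,0.03],-7,1],
    [[0,0,0.03],-7,1],
    [[0,0,0.03],-7,1],
    [[0,0,0.03],-7,1],
    [[0,0,0.03],-7,1],
    [[0,0,0.03],-7,1],
    [[0,0,0.02],-7,1],
    [[0,0,0],-7,1]
  ]
}}

```text
time: 8.15
position: [0.5277, 0.1501, 0.1629]
tool_rot: [-0.624, 0.781, 0.009, 0.002]
ft_force: [-1.4, 0.4, 2.8]
grip_width: 0.039
```

```bash
python3 st.py
```

```text
t 8.15 pos [0.5277 0.1501 0.1629] yaw -102.8 tilt 1.02 q [0.06 0.54 1.7  0.02 0.91 1.85] F [-1.4  0.4  2.8] M [0.09 0.24 0.08] w 0.039
```

Emit:
{"fn": "carry_out", "kwargs": {
  "steps": [
    [[0,0,0.02],-7,1],
    [[0,0,0.02],-7,1],
    [[0,0,0.02],-7,1],
    [[0,0,0],-7,1],
    [[0,0,0],-6,1],
    [[0,0,0],0,1]
  ]
}}

```text
time: 8.75
position: [0.5277, 0.15, 0.1645]
tool_rot: [-0.37, 0.929, 0.007, 0.005]
ft_force: [0.2, 0.6, 1.2]
grip_width: 0.0393
```

```bash
python3 st.py
python3 - <<'E'
from h import *
c=snap('scene','s4.png');d=snap('side','d4.png');f=lambda c,x,y:cv2.resize(c['pixels'][y:y+80,x:x+100,::-1],(400,320),interpolation=cv2.INTER_CUBIC)
p=proj(c,(.527,.149,.14)).astype(int);q=proj(d,(.527,.149,.14)).astype(int)
for a in(-122,-87):
  a=np.radians(a)
  for r,z in((.055,.134),(.0575,.12)): 
    P=(.527+r*np.cos(a),.149+r*np.sin(a),z); print((proj(c,P)-p+[50,40])*4)
cv2.imwrite('pics/c4.png',np.hstack([f(c,p[0]-50,p[1]-40),f(d,q[0]-50,q[1]-40)]))
E
```

```text
t 8.75 pos [0.5277 0.15   0.1645] yaw -136.6 tilt 0.99 q [0.06 0.53 1.71 0.02 0.9  2.43] F [0.2 0.6 1.2] M [0.15 0.15 0.01] w 0.0393
[149.7496839  118.32349614]
[146.9473453  130.99065236]
[119.37233845 146.30172497]
[115.45950903 160.16648103]
```

View pics/c4.png

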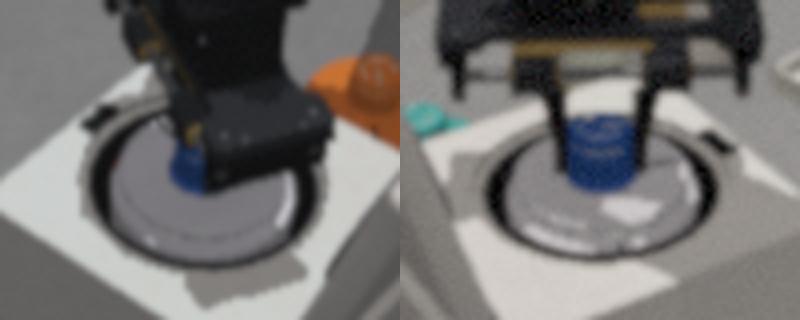

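The side crop shows the lid's line at (655,165), where -122° should put it. The red mark is visible at (117,160) in the left crop. The lid is about 35° past it, inside the free window. I'll lift gently and watch the force.

Emit:
{"fn": "carry_out", "kwargs": {
  "steps": [
    [[0,0,0.15],0,1],
    [[0,0,0.15],0,1],
    [[0,0,0.15],0,1]
  ],
  "squeeze": 30
}}

```text
time: 9.15
position: [0.5267, 0.1498, 0.1677]
tool_rot: [-0.373, 0.928, 0.008, 0.003]
ft_force: [1.1, -1.2, -2.2]
grip_width: 0.039
```

```bash
python3 st.py
```

```text
t 9.15 pos [0.5267 0.1498 0.1677] yaw -136.2 tilt 0.93 q [0.06 0.53 1.71 0.02 0.91 2.43] F [ 1.1 -1.2 -2.2] M [ 0.12  0.01 -0.02] w 0.039
```

Emit:
{"fn": "carry_out", "kwargs": {
  "steps": [
    [[0,0,0.4],0,1],
    [[0,0,0.6],0,1],
    [[0,0,1],0,1],
    [[0,0,1],0,1],
    [[0,0,1.5],0,1],
    [[0,0,1.5],0,1],
    [[0,0,0],0,1]
  ]
}}

```text
time: 9.85
position: [0.5263, 0.1496, 0.233]
tool_rot: [-0.374, 0.927, 0.007, 0.003]
ft_force: [1.5, 0.7, -1.2]
grip_width: 0.039
```

```bash
python3 st.py
```

```text
t 9.85 pos [0.5263 0.1496 0.233 ] yaw -136.1 tilt 0.92 q [0.06 0.44 1.64 0.02 1.06 2.43] F [ 1.5  0.7 -1.2] M [0.08 0.07 0.02] w 0.039
```

Emit:
{"fn": "carry_out", "kwargs": {
  "steps": [
    [[0,-2,0.3],0,1],
    [[-0.2,-4,0.3],0,1],
    [[-0.2,-4,0],0,1],
    [[-0.2,-4,0],0,1],
    [[-0.3,-4,0],0,1],
    [[-0.3,-4,0],0,1],
    [[-0.3,-4,0],0,1],
    [[-0.3,-4,0],0,1],
    [[-0.3,-3,0],0,1],
    [[0,0,0],0,1]
  ]
}}

```text
time: 10.85
position: [0.5024, -0.1917, 0.2403]
tool_rot: [-0.377, 0.926, 0.006, 0.005]
ft_force: [0.9, 0.1, -2.4]
grip_width: 0.0388
```

```bash
python3 st.py
```

```text
t 10.85 pos [ 0.5024 -0.1917  0.2403] yaw -135.7 tilt 0.89 q [-0.58  0.42  1.66  0.02  1.07  1.78] F [ 0.9  0.1 -2.4] M [0.09 0.05 0.01] w 0.0388
```

Emit:
{"fn": "carry_out", "kwargs": {
  "steps": [
    [[0,-3,0],0,1],
    [[0,-2.6,0],0,1],
    [[0,0,-2],0,1],
    [[0,0,-2],0,1],
    [[0,0,-2],0,1],
    [[0,0,-2],0,1],
    [[0,0,-2],0,1],
    [[0,0,-1],0,1],
    [[0,0,-0.5],0,1],
    [[0,0,0],0,1]
  ]
}}

```text
time: 11.85
position: [0.5016, -0.2449, 0.1212]
tool_rot: [-0.377, 0.926, 0.008, 0.006]
ft_force: [-0.3, -0.3, -1.8]
grip_width: 0.0389
```

```bash
python3 st.py
python3 - <<'E'
from h import *
c=snap('scene','s5.png');d=snap('side','d5.png')
f=lambda c,x,y:cv2.resize(c['pixels'][y:y+100,x:x+130,::-1],(400,308),interpolation=cv2.INTER_CUBIC)
p=proj(c,(.502,-.248,.05)).astype(int);q=proj(d,(.502,-.248,.05)).astype(int)
cv2.imwrite('pics/c5.png',np.hstack([f(c,p[0]-65,p[1]-50),f(d,q[0]-65,q[1]-50)]))
E
```

```text
t 11.85 pos [ 0.5016 -0.2449  0.1212] yaw -135.7 tilt 1.09 q [-0.66  0.61  1.71  0.02  0.83  1.69] F [-0.3 -0.3 -1.8] M [0.12 0.19 0.06] w 0.0389
```

View pics/c5.png

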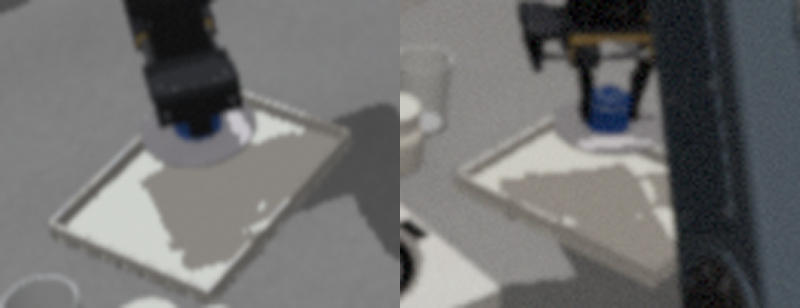

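The tray corners are at left-crop (53,222), (208,297) and (348,133). The lid hangs over the tray, held flat.

Run:
```python
from h import *
c=np.load('pics/s5.png.npz');p=proj(c,(.502,-.248,.05)).astype(int)
for u,v in[(53,222),(208,297),(348,133)]:print(onz(c,u/3.077+p[0]-65,v/3.077+p[1]-50,.022).round(3))
```

```text
[ 0.617 -0.346  0.022]
[ 0.638 -0.158  0.022]
[ 0.389 -0.146  0.022]
```

Emit:
{"fn": "carry_out", "kwargs": {
  "steps": [
    [[0,0,-2],0,1],
    [[0,0,-2],0,1],
    [[0,0,-1.5],0,1],
    [[0,0,-1],0,1],
    [[0,0,-0.5],0,1],
    [[0,0,0],0,1]
  ]
}}

```text
time: 12.55
position: [0.5074, -0.249, 0.0565]
tool_rot: [-0.377, 0.926, -0.0, 0.01]
ft_force: [-0.0, 0.0, -1.3]
grip_width: 0.0387
```

```bash
python3 st.py
```

```text
t 12.55 pos [ 0.5074 -0.249   0.0565] yaw -135.7 tilt 1.2 q [-0.66  0.72  1.73  0.03  0.68  1.68] F [-0.   0.  -1.3] M [ 0.05  0.16 -0.02] w 0.0387
```

Emit:
{"fn": "carry_out", "kwargs": {
  "steps": [
    [[0,0,-0.6],0,1],
    [[0,0,-0.4],0,1],
    [[0,0,-0.2],0,1],
    [[0,0,-0.1],0,1],
    [[0,0,0],0,1]
  ]
}}

```text
time: 13.05
position: [0.5088, -0.2501, 0.0446]
tool_rot: [-0.377, 0.926, -0.002, 0.012]
ft_force: [-0.8, -0.2, -1.6]
grip_width: 0.0389
```

```bash
python3 st.py
```

```text
t 13.05 pos [ 0.5088 -0.2501  0.0446] yaw -135.7 tilt 1.35 q [-0.66  0.74  1.73  0.03  0.65  1.68] F [-0.8 -0.2 -1.6] M [0.11 0.12 0.03] w 0.0389
```

Emit:
{"fn": "carry_out", "kwargs": {
  "steps": [
    [[0,0,-0.2],0,1],
    [[0,0,-0.15],0,1],
    [[0,0,-0.1],0,1],
    [[0,0,0],0,1]
  ]
}}

```text
time: 13.45
position: [0.509, -0.2502, 0.04]
tool_rot: [-0.377, 0.926, -0.003, 0.012]
ft_force: [0.3, -0.6, -2.0]
grip_width: 0.0388
```

```bash
python3 st.py
```

```text
t 13.45 pos [ 0.509  -0.2502  0.04  ] yaw -135.7 tilt 1.38 q [-0.66  0.75  1.73  0.03  0.64  1.68] F [ 0.3 -0.6 -2. ] M [ 0.09  0.13 -0.  ] w 0.0388
```

Emit:
{"fn": "carry_out", "kwargs": {
  "steps": [
    [[0,0,-0.08],0,1],
    [[0,0,-0.05],0,1],
    [[0,0,0],0,1]
  ]
}}

```text
time: 13.75
position: [0.5093, -0.2504, 0.039]
tool_rot: [-0.377, 0.926, -0.003, 0.012]
ft_force: [-0.0, 0.2, -0.2]
grip_width: 0.0389
```

```bash
python3 st.py
```

```text
t 13.75 pos [ 0.5093 -0.2504  0.039 ] yaw -135.7 tilt 1.41 q [-0.66  0.75  1.73  0.03  0.64  1.68] F [-0.   0.2 -0.2] M [ 0.2   0.2  -0.02] w 0.0389
```

Emit:
{"fn": "carry_out", "kwargs": {
  "steps": [
    [[0,0,-0.06],0,1],
    [[0,0,-0.05],0,1],
    [[0,0,0],0,1]
  ]
}}

```text
time: 14.05
position: [0.5095, -0.2506, 0.0383]
tool_rot: [-0.377, 0.926, -0.003, 0.012]
ft_force: [0.8, 0.2, 0.5]
grip_width: 0.0392
```

```bash
python3 st.py
```

```text
t 14.05 pos [ 0.5095 -0.2506  0.0383] yaw -135.7 tilt 1.44 q [-0.66  0.76  1.73  0.03  0.64  1.68] F [0.8 0.2 0.5] M [ 0.23  0.19 -0.03] w 0.0392
```

Emit:
{"fn": "carry_out", "kwargs": {
  "steps": [
    [[0,0,-0.07],0,1],
    [[0,0,-0.05],0,1],
    [[0,0,0],0,1]
  ],
  "squeeze": 8
}}

```text
time: 14.35
position: [0.5097, -0.2507, 0.038]
tool_rot: [-0.377, 0.926, -0.004, 0.012]
ft_force: [-0.3, 0.1, -1.5]
grip_width: 0.0396
```

```bash
python3 st.py
```

```text
t 14.35 pos [ 0.5097 -0.2507  0.038 ] yaw -135.6 tilt 1.47 q [-0.66  0.76  1.73  0.03  0.63  1.68] F [-0.3  0.1 -1.5] M [0.06 0.25 0.03] w 0.0396
```

Emit:
{"fn": "carry_out", "kwargs": {
  "steps": [
    [[0,0,-0.1],0,1],
    [[0,0,-0.1],0,1],
    [[0,0,0],0,1]
  ]
}}

```text
time: 14.65
position: [0.5097, -0.2507, 0.0379]
tool_rot: [-0.378, 0.926, -0.004, 0.012]
ft_force: [0.0, 0.0, -1.0]
grip_width: 0.0396
```

```bash
python3 st.py
```

```text
t 14.65 pos [ 0.5097 -0.2507  0.0379] yaw -135.6 tilt 1.51 q [-0.66  0.76  1.73  0.03  0.63  1.68] F [ 0.  0. -1.] M [0.15 0.14 0.  ] w 0.0396
```

Emit:
{"fn": "carry_out", "kwargs": {
  "steps": [
    [[0,0,-0.15],0,1],
    [[0,0,-0.15],0,1]
  ]
}}

```text
time: 14.85
position: [0.51, -0.2509, 0.0368]
tool_rot: [-0.378, 0.926, -0.005, 0.013]
ft_force: [-2.3, 1.7, 12.4]
grip_width: 0.0396
```

```bash
python3 st.py
python3 - <<'E'
from h import *
c=snap('scene','s6.png');d=snap('side','d6.png')
f=lambda c,x,y:cv2.resize(c['pixels'][y:y+60,x:x+78,::-1],(400,308),interpolation=cv2.INTER_CUBIC)
p=proj(c,(.509,-.25,.02)).astype(int);q=proj(d,(.509,-.25,.02)).astype(int)
cv2.imwrite('pics/c6.png',np.hstack([f(c,p[0]-39,p[1]-30),f(d,q[0]-39,q[1]-30)]))
E
```

```text
t 14.85 pos [ 0.51   -0.2509  0.0368] yaw -135.6 tilt 1.55 q [-0.66  0.76  1.73  0.03  0.63  1.68] F [-2.3  1.7 12.4] M [0.28 0.56 0.04] w 0.0396
```

View pics/c6.png

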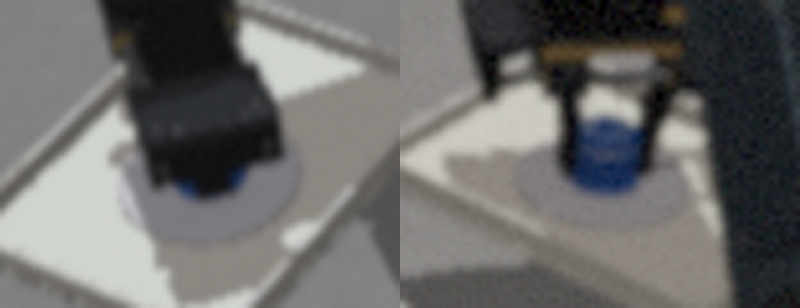

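The lid is resting on the tray floor: 12 N comes back when I press, and both crops show it flat and knob up. I'll release it slowly.

Emit:
{"fn": "carry_out", "kwargs": {
  "steps": [
    [[0,0,0],0,0.5],
    [[0,0,0],0,0.4],
    [[0,0,0],0,0.3],
    [[0,0,0],0,0.2],
    [[0,0,0],0,0.1],
    [[0,0,0],0,0],
    [[0,0,0],0,0]
  ]
}}

```text
time: 15.65
position: [0.5101, -0.251, 0.0355]
tool_rot: [-0.378, 0.926, -0.005, 0.013]
ft_force: [-0.8, -0.3, -0.4]
grip_width: 0.0825
```

```bash
python3 st.py
```

```text
t 15.65 pos [ 0.5101 -0.251   0.0355] yaw -135.6 tilt 1.55 q [-0.66  0.76  1.73  0.03  0.63  1.68] F [-0.8 -0.3 -0.4] M [0.14 0.11 0.04] w 0.0825
```

Emit:
{"fn": "carry_out", "kwargs": {
  "steps": [
    [[0,0,1],0,0],
    [[0,0,2],0,0],
    [[0,0,3],0,0],
    [[0,0,3],0,0],
    [[0,0,3],0,0],
    [[0,0,3],0,0],
    [[-1,0,2],0,0],
    [[0,0,0],0,0],
    [[0,0,0],0,0]
  ]
}}

```text
time: 16.55
position: [0.4986, -0.2499, 0.2163]
tool_rot: [-0.378, 0.926, -0.006, 0.013]
ft_force: [0.3, -0.2, -1.1]
grip_width: 0.087
```

```bash
python3 st.py
python3 - <<'E'
from h import *
c=snap('scene','s7.png');d=snap('wrist','w7.png')
a=cv2.resize(c['pixels'][120:260,140:420,::-1],(800,400),interpolation=cv2.INTER_CUBIC)
b=cv2.resize(d['pixels'][:,:,::-1],(320,200),interpolation=cv2.INTER_AREA)
e=cv2.resize(c['pixels'][140:220,180:300,::-1],(300,200),interpolation=cv2.INTER_CUBIC)
cv2.imwrite('pics/c7.png',np.vstack([a,np.hstack([b,e,np.zeros((200,180,3),np.uint8)])]))
E
```

```text
t 16.55 pos [ 0.4986 -0.2499  0.2163] yaw -135.6 tilt 1.65 q [-0.67  0.46  1.65  0.02  1.    1.68] F [ 0.3 -0.2 -1.1] M [0.13 0.1  0.02] w 0.087
```

View pics/c7.png

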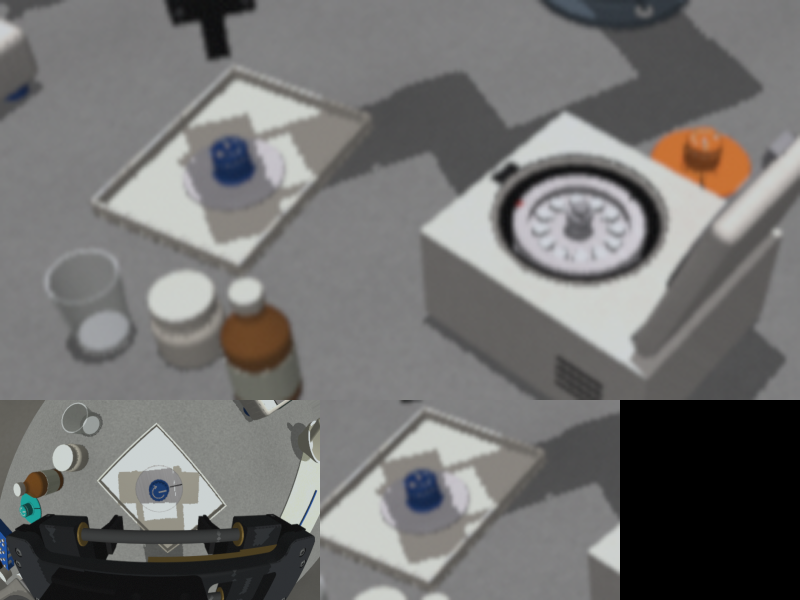

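The lid lies flat and knob up inside the tray at (233,165). The rotor is open with spindle and tubes showing at (578,218), and the beaker, jar and bottle stand where they were. The gripper is clear.

```bash
python3 -c "
from rig import robot
print(robot.hand_in())"
```

```text
the job is handed in; nothing more can be done
None
```

The rotor is open, and the lid lies flat and knob up near the middle of the white tray. I handed the job in at about 16.6 s of the 67 s allowed.

- **Unscrewing:** I turned the blue knob clockwise about 273° in one grip, with no regrip needed. I raised the gripper with the thread, and forces stayed under 3 N. This brought the lid's line about 35° past the double red line.
- **Lifting:** The lid came off with little more than its weight, about 2 N.
- **Setting down:** I lowered it in small steps until it rested on the tray floor, then opened the gripper slowly. The firmest press on the floor was about 12 N.
- **Last checks:** The final pictures show the rotor open with spindle and tubes exposed. The bottle, jar, beaker and look-alikes are untouched, and the gripper is well clear.
- **Checks that disagreed:** During set-down the force reading was too noisy (about ±1 N) to show first contact, so I confirmed it with the firmer press. The tool had tilted about 1.5° by the end, with no visible effect on the lid.

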